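# Loosen the knurled lens ring by two turns

### The job

Loosen the coarsely knurled black lens ring on top of the white analyser: roll a fingertip along its rim, anticlockwise seen from above, until the ring's white mark has come round to the red line on the casing for the second time, and stop it there, mark against line. Turn it no farther, because soon after that it comes off its thread; it is too wide to grip, so only touch it. Leave the vial, bottle, jar and cup standing where they are, and end clear of everything.

Things in the scene. Friction and masses are not known exactly. Their poses are not given: they have to be found in the camera images.
- ring (a joint): Turning angle of the black lens ring about its vertical axis, rad, growing anticlockwise from above (loosening). 0: at its stop, white mark at the red line; starts tight, 1.5 to 3.5, the mark past the line; 6.28: mark at the line for the first time; 12.57: for the second time; past 13.3 it comes off. Stiff (0.07 N m, 1.5 N at the rim), stays where left, does not rise.
- ring_top (a point): Centre of the ring's top face, on its axis; z up; axes turn with the ring, the mark on the -x side. 28 mm high, 98.8 mm across its 14 upright ridges (half-round, 8.4 mm wide, 4.4 mm proud of a drum of 45 mm radius); ridges at 12.9, 38.6, 64.3 ... deg from the ring's x axis, hollows between at 0, 25.7, 51.4 ... deg. Underside 4 mm above the analyser's flat deck. A glass lens lies in the top.
- mark (a point): Middle of the white radial mark, 15 x 10 mm, on the ring's top face, 37.5 mm from the ring's axis; it turns with the ring.
- line (a point): Inner end of the red index line, 34 x 10 mm, on the analyser's deck, 56 mm from the ring's axis, running away from it along the analyser's -x; fixed.
- analyser: White bench analyser, fixed, 240 (x) x 320 (y) mm, flat deck 75 mm above the bench; origin at the centre of its underside, x to its back. Ring axis at (0, -60) mm. A measuring head 130 x 75 mm stands 43 mm above the deck (118 mm above the bench) centred on (45, 112) mm; nothing else but the vial stands on the deck.
- vial_mid (a point): Middle of an amber vial, 22 mm across, 40 mm high, standing on the analyser's deck some 80 mm from the ring's rim. Leave alone.
- bottle_mid (a point): Middle of a white reagent bottle, 48 mm across, 110 mm high, on the bench beside the analyser. Leave alone.
- jar_mid (a point): Middle of a clear jar with red cap, 60 mm across, 60 mm high, on the bench beside the analyser. Leave alone.
- cup_mid (a point): Middle of an orange cup, 64 mm across, 70 mm high, on the bench beside the analyser. Leave alone.
There are look-alikes about, which are no part of the job. Of the things shaped like the part that bears vial_mid, the amber glass one is meant. Of the things that look like the part that bears cup_mid, take the one that is farthest to the robot's left at the start.

How it is judged (in metres and radians):
On the way, in this order (a step that is already met when the one before it is completed fails the run):
1. a finger touches the ring and loosens it (contact force between the fingers and ring above 0.2 N and velocity of joint ring above 0.03 rad/s), for 0.05 s.
2. the mark has come round to the red line for the first time (value of joint ring above 5.883 rad), for 0.1 s.
3. the mark has come round to the red line for the second time (value of joint ring above 12.166 rad), for 0.1 s.
At the end, for the whole second after the job is handed in: The ring stands still, loosened to its second passage of the red line, mark within 0.4 rad (23 deg) of the line; vial, bottle, jar and cup stand upright within 20 mm of where they were (value of joint ring between 12.166 and 12.966 rad and velocity of joint ring between -0.05 and 0.05 rad/s and distance of each of vial_mid, bottle_mid, jar_mid, cup_mid from where it was at the start of the episode below 0.02 m and angle between each of vial_mid, bottle_mid, jar_mid, cup_mid's own z axis and vertical below 0.2 rad); the robot touches nothing.
It fails at once if the ring is turned so far (0.75 rad past the second passage) that it comes off its thread (value of joint ring above 13.316 rad).
It fails at once if the vial is moved more than 20 mm, lifted or tipped (distance of vial_mid from where it was at the start of the episode above 0.02 m or angle between vial_mid's own z axis and vertical above 0.3 rad).
It fails at once if the bottle is moved more than 20 mm, lifted or tipped (distance of bottle_mid from where it was at the start of the episode above 0.02 m or angle between bottle_mid's own z axis and vertical above 0.3 rad).
It fails at once if the jar is moved more than 20 mm, lifted or tipped (distance of jar_mid from where it was at the start of the episode above 0.02 m or angle between jar_mid's own z axis and vertical above 0.3 rad).
It fails at once if the cup is moved more than 20 mm, lifted or tipped (distance of cup_mid from where it was at the start of the episode above 0.02 m or angle between cup_mid's own z axis and vertical above 0.3 rad).
It also fails if it takes over 72 s, if anything falls off the work surface, if the arm or the gripper's body presses on something with over 40 N, if the wrist force passes 120 N, or if a joint passes its speed limit or range.

### The arm

A 6-joint arm with a two-finger parallel gripper is mounted at the origin on the work surface. World frame = base frame: x ahead of the robot, y to its left, z up, the work surface at z = 0. Lengths are in mm, angles in rad, forces in N, time in s.
With the tool pointing down it reaches from about 350 to 875 mm from the base axis. Payload 4.2 kg.
Tool frame: the origin (TCP) lies midway between the tips of the shut fingers; the grasp point (between the pads) lies 19 mm behind it (arm.grasp_offset is the distance from the TCP to the grasp point, in mm); z points along the fingers, y is the direction in which the jaws open and shut (so a half turn about z gives the same grasp; the last joint's range is limited). The gripper opens to 85 mm and grips with 20 to 120 N. Pads are 22 mm wide; open, the fingers measure 114 mm over their backs; the gripper's body (76 mm by 85 mm) begins 54 mm behind the grasp point. The pads swing forward as they close: fully open they stand 13 mm farther back than shut.
Start: joints at [-1.041, 0.385, 0.008, 0, -1.194, -0.259], TCP at [167.205, -602.197, 231.312] pointing down, gripper open.
Joint ranges: [-3.14, 3.14], [-1.21, 2.06], [-1.07, 1.41], [-3.16, 2.05], [-2.99, -0.16], [-3.1, 3.1]. Speed limits (rad/s): [2.79, 2.79, 3.14, 3.14, 3.14, 3.14].

### API

Orientations are given as a unit quaternion [x, y, z, w].
In Python, from bench import arm gives the robot as it stands.
- The arm moves only by the tool move_arm, never from a script. Its argument "moves" is a list of rows, each an object with "gripper": the gripper's target within -1 to 1 (fully open at 1, half-way at 0, shut at -1); "xyz": the shift along the tool's x, y, z in cm, a list of three; "angular": the turn, a rotation vector about the tool's x, y, z in rad, a list of three. In form: [{"gripper": gripper, "xyz": [dx, dy, dz], "angular": [wx, wy, wz]}, ...]. A call has 1 to 10 rows; each row is the pose to reach, as a shift and turn from the pose commanded when the call began, along the tool's axes at that moment; what a row does not reach only later rows make up. A row lasts 1/8 s, in which the tool goes at most 62.5 mm and 10.7 degrees, less where a joint would pass 70% of its speed; a pose out of reach is approached as far as the arm can. A call with a gripper value outside its range is refused whole. The fingers move at their own pace and stop on an object; the grip force is fixed at half the most. Time passes only in rows, so rows that repeat a pose let the fingers close. It gives the time, the measured TCP pose, the force and the opening at its end, in the units of the state.
- arm.read_state(): the state, without advancing time (a new reading comes with each control period).
- arm.get_image(name): name is "scene" or "top" or "wrist"; returns (picture, depth): 384x512x3 uint8, blue, green, red; 384x512 float32, mm along the optical axis (not along the pixel's ray), 0 where there is no reading.
- arm.get_calibration(name): a dict with "camera_matrix" (3x3 intrinsics, pixels), "R" (3x3) and "t" (3): a world point X has camera coordinates R X + t. Camera axes: x right, y down, z forward; pixel columns grow to the right and rows downward; lengths in mm; the calibration is good to about 2 mm. A picture is of the moment at which its call begins: read the wrist's pose just before it. get_calibration takes no time and is no camera call; for the wrist camera it gives the pose at the moment of the call.
- arm.job_done(): hands the job in, once; it reports no verdict.
The state is a dict: "clock": time; "joints": joint angles; "joint_vel": joint speeds; "joint_efforts": joint torques, N m; "position": TCP position; "ee_rot": TCP orientation; "contact_force": force on the tool from outside, world axes, zero at the start; "wrist_torque": the same for the moment, N m; "gripper_width": finger opening in mm.
Only numpy, scipy, OpenCV 4.12 (cv2) and the standard library are available. Lean on these libraries where they do the work, as an engineer would, in place of code of your own. Each camera call takes 0.05 s, during which the arm holds its last target. There are 200 camera calls.

## Working session

There is one attempt and no reset: what is moved stays moved. The work goes in short steps, Python scripts to look and compute and a tool call to move; the robot and the scene stay as the last step left them, time stands still between calls to the robot, and variables do not carry over. Pictures are saved under pics/ and viewed, about 8 in all and at most 12, crops included, and the job is handed in when it is done.

Besides the shell and the picture viewer there is one more tool, called after "Call:" in YAML: its name, and indented under it one key for each argument. move_arm: Moves the arm, as the interface text tells. Its arguments: {"type":"object","properties":{"moves":{"type":"array","items":{"type":"object","properties":{"gripper":{"type":"number"},"xyz":{"type":"array","items":{"type":"number"}},"angular":{"type":"array","items":{"type":"number"}}}}}},"required":["moves"]}

```bash
mkdir -p pics; ls; python3 - <<'E'
from bench import arm
import cv2,numpy as np
s=arm.read_state();print(s)
for n in("scene","top"):
    im,d=arm.get_image(n);c=arm.get_calibration(n);np.savez(n+"0.npz",im=im,d=d,**c);cv2.imwrite(f"pics/{n}0.png",im);print(n,c)
a=cv2.imread("pics/scene0.png");b=cv2.imread("pics/top0.png")
E
```

```text
pics
{'clock': 0.0, 'joints': array([-1.04139480e+00,  3.85572430e-01,  6.59361102e-03, -5.13732949e-04,
       -1.19400748e+00, -2.58633999e-01]), 'joint_vel': array([-7.20493802e-04, -2.26556691e-05,  8.70841393e-04, -9.25561660e-04,
        5.66491718e-04, -2.70531097e-04]), 'joint_efforts': array([-3.51208973e-04, -3.92288733e+01,  1.88398308e+01,  4.18632612e+00,
       -4.58140639e-03, -5.44641921e-06]), 'position': array([ 167.04676784, -601.63813841,  230.19721938]), 'ee_rot': array([-1.34876581e-01,  9.90861772e-01,  1.10273598e-03, -1.99916799e-04]), 'contact_force': array([-0.87693957,  0.4271773 ,  1.18433677]), 'wrist_torque': array([-0.02068296, -0.02385033, -0.00665745]), 'gripper_width': 85.16377114884341}
scene {'camera_matrix': array([[389.32063265,   0.        , 253.03018648],
       [  0.        , 389.32063265, 189.66539229],
       [  0.        ,   0.        ,   1.        ]]), 'R': array([[-0.31789626,  0.94788438, -0.02138138],
       [ 0.59480161,  0.18181828, -0.78304097],
       [-0.73834478, -0.26164348, -0.62160251]]), 't': array([ 109.01917985, -322.29961435, 1477.02678985])}
top {'camera_matrix': array([[387.140113  ,   0.        , 256.70925925],
       [  0.        , 387.140113  , 191.81238782],
       [  0.        ,   0.        ,   1.        ]]), 'R': array([[ 0.0800959 , -0.99678499, -0.00208243],
       [-0.97642554, -0.07803948, -0.20125358],
       [ 0.20044404,  0.01815292, -0.97953696]]), 't': array([ 38.48599143, 651.45972775, 946.28524907])}
```

View pics/top0.png

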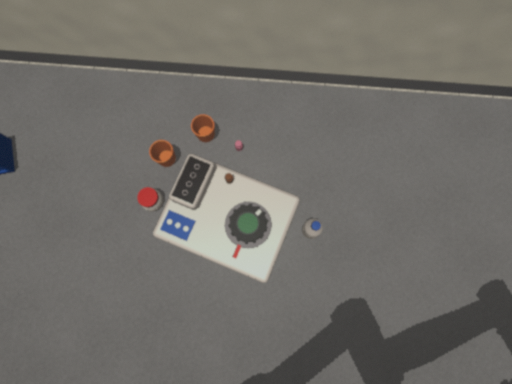

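View pics/scene0.png

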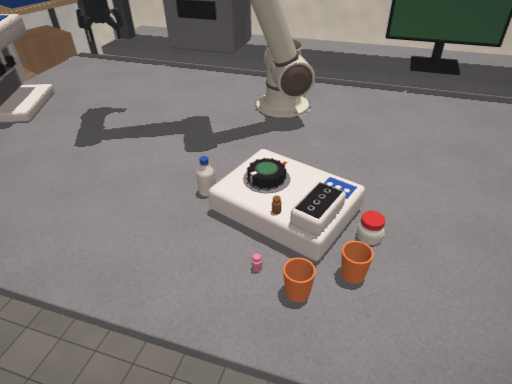

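The top view shows the ring at (248,224), its mark at (258,212) and the red line at (237,251). The amber vial is at (229,178), with a pink look-alike at (238,145). The cups are at (162,152), the left one and so the one meant, and at (204,127). The bottle is at (314,228) and the jar at (149,198).

```bash
cat > h.py <<'E'
import numpy as np,cv2
def load(n):return np.load(n)
def px(c,u,v,z):
    K,R,t=c['camera_matrix'],c['R'],c['t'];o=-R.T@t
    r=R.T@np.linalg.inv(K)@[u,v,1];return o+r*(z-o[2])/r[2]
def dp(c,u,v):
    K,R,t=c['camera_matrix'],c['R'],c['t'];d=c['d'][int(round(v)),int(round(u))]
    return R.T@(np.linalg.inv(K)@[u,v,1]*d-t)
def proj(c,X):
    q=c['camera_matrix']@(c['R']@X+c['t']);return q[:2]/q[2]
E
python3 - <<'E'
from h import *
T=load("top0.npz");S=load("scene0.npz")
for n,u,v in[("ringc",248,224),("mark",258,212),("linein",240,245),("lineout",236,257),("vial",229,178),("pink",238,145),("bottle",315,227),("jar",149,197),("cupL",162,152),("cupR",204,127),("head",191,180),("deckcorner R",297,203),("cornerBot",266,278),("cornerL",157,230)]:
    print(n,dp(T,u,v).round())
for n,u,v in[("ringc",267,170),("mark",254,176),("line",284,163),("vial",277,204)]: print("S",n,dp(S,u,v).round())
im=T['im'][140:300,130:340];im=cv2.resize(im,None,fx=3.8,fy=3.7,interpolation=2);cv2.imwrite("pics/c1.png",im[:600])
E
```

```text
ringc [555. 104. 110.]
mark [587.  82. 109.]
linein [505. 121.  77.]
lineout [474. 129.  77.]
vial [666. 162. 113.]
pink [778. 153.  41.]
bottle [561. -60. 111.]
jar [611. 371.  61.]
cupL [751. 368.   8.]
cupR [836. 258.   7.]
head [652. 255. 121.]
deckcorner R [624. -16.  73.]
cornerBot [429.  50.  74.]
cornerL [526. 335.  75.]
S ringc [569. 115. 109.]
S mark [600.  91. 108.]
S line [486. 136.  79.]
S vial [679. 171. 103.]
```

View pics/c1.png

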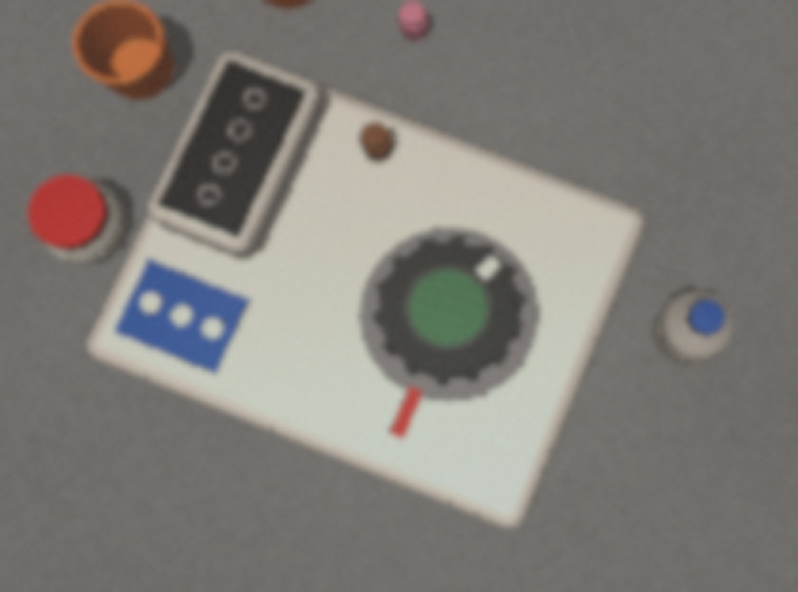

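```bash
cat >> h.py <<'E'
from scipy.spatial.transform import Rotation as Ro
def tool(s):return np.array(s['position']),Ro.from_quat(s['ee_rot'])
def rows(s,targets):  # targets: (x,y,z,yaw deg world of tool x) absolute, tool down
    p,R=tool(s);out=[]
    for x,y,z,psi in targets:
        D=R.inv().apply(np.array([x,y,z])-p)/10
        c,sn=np.cos(np.radians(psi)),np.sin(np.radians(psi))
        G=Ro.from_matrix(np.array([[c,sn,0],[sn,-c,0],[0,0,-1]]))
        out.append((D.round(1).tolist(),(R.inv()*G).as_rotvec().round(3).tolist()))
    return out
E
python3 - <<'E'
from h import *
from bench import arm
T=load("top0.npz")
C=px(T,248.4,223.2,107);M=px(T,258.4,212.4,107);L=px(T,236.6,251.4,75)
print(C,M,L,dp(T,248.4,223.2))
a=px(T,130+90/3.8,140+348/3.7,75);b=px(T,130+515/3.8,140+525/3.7,75);c=px(T,130+640/3.8,140+218/3.7,75)
print(a,b,c, "y ax",np.degrees(np.arctan2(*(a-b)[[1,0]])),"x ax",np.degrees(np.arctan2(*(c-b)[[1,0]])),np.linalg.norm(a-b),np.linalg.norm(c-b))
s=arm.read_state();k=arm.get_calibration("wrist");p,R=tool(s)
o=-k['R'].T@k['t'];print("cam in tool",R.inv().apply(o-p),"R cam in tool",(k['R']@R.as_matrix()).round(2))
for r in rows(s,[(540,100,270,-164.5)]):print(r)
E
```

```text
[557.53604013 103.75285198 107.        ] [586.32704269  81.29226925 107.        ] [488.09430505 128.37680525  75.        ] [557.06780085 103.6227514  110.89991928]
[514.63815589 342.02716529  75.        ] [419.46783435  50.27506499  75.        ] [634.42505763 -18.62076439  75.        ] y ax 71.933534271985 x ax -17.771147624525412 306.88218933548296 225.72825065293247
cam in tool [  79.65402662   -0.32624057 -143.27152275] R cam in tool [[ 0.    1.   -0.  ]
 [-0.95  0.   -0.3 ]
 [-0.3   0.    0.95]]
([-54.7, 57.7, -3.9], [0.002, -0.0, 0.0])
```

```bash
python3 - <<'E'
from h import *
from bench import arm
for r in rows(arm.read_state(),[(558,24,200,-216.6)]):print(r)
E
```

```text
([-54.4, 49.8, 3.1], [0.002, -0.001, 0.909])
```

Call:
move_arm:
  moves:
    - {"gripper": -1, "xyz": [-54.4, 49.8, 0], "angular": [0, 0, 0.909]}
    - {"gripper": -1, "xyz": [-54.4, 49.8, 0], "angular": [0, 0, 0.909]}
    - {"gripper": -1, "xyz": [-54.4, 49.8, 0], "angular": [0, 0, 0.909]}
    - {"gripper": -1, "xyz": [-54.4, 49.8, 0], "angular": [0, 0, 0.909]}
    - {"gripper": -1, "xyz": [-54.4, 49.8, 0], "angular": [0, 0, 0.909]}
    - {"gripper": -1, "xyz": [-54.4, 49.8, 0], "angular": [0, 0, 0.909]}
    - {"gripper": -1, "xyz": [-54.4, 49.8, 0], "angular": [0, 0, 0.909]}
    - {"gripper": -1, "xyz": [-54.4, 49.8, 0], "angular": [0, 0, 0.909]}
    - {"gripper": -1, "xyz": [-54.4, 49.8, 0], "angular": [0, 0, 0.909]}
    - {"gripper": -1, "xyz": [-54.4, 49.8, 0], "angular": [0, 0, 0.909]}

```text
clock: 1.35
position: [483.8, -95.6, 231.3]
ee_rot: [0.314, 0.95, -0.0, -0.0]
contact_force: [2.2, -1.3, -0.3]
gripper_width: -0.1
```

```bash
python3 - <<'E'
from h import *
from bench import arm
s=arm.read_state();print(s['joints'],s['clock'])
for r in rows(s,[(558,24,200,-216.6)]):print(r)
E
```

```text
[ 1.34959803e-01  1.59317231e-01 -3.06113194e-01 -7.60515128e-06
 -1.10541522e+00 -2.34360328e+00] 1.35
([1.2, 14.0, 3.1], [-0.0, -0.0, 0.001])
```

Call:
move_arm:
  moves:
    - {"gripper": -1, "xyz": [1.2, 14.0, 3.1], "angular": [0, 0, 0]}
    - {"gripper": -1, "xyz": [1.2, 14.0, 3.1], "angular": [0, 0, 0]}
    - {"gripper": -1, "xyz": [1.2, 14.0, 3.1], "angular": [0, 0, 0]}
    - {"gripper": -1, "xyz": [1.2, 14.0, 3.1], "angular": [0, 0, 0]}

```text
clock: 1.85
position: [556.9, 22.7, 199.4]
ee_rot: [0.313, 0.95, -0.001, -0.001]
contact_force: [-1.2, 0.1, -0.3]
gripper_width: -0.5
```

```bash
cat > look.py <<'E'
import sys;from h import *
from bench import arm
n=sys.argv[1];s=arm.read_state();c=arm.get_calibration("wrist");im,d=arm.get_image("wrist")
np.savez(n+".npz",im=im,d=d,**c);cv2.imwrite(f"pics/{n}.png",im);print(s['clock'],s['position'].round(1),s['contact_force'].round(1))
E
python3 look.py w1
```

```text
1.85 [556.9  22.7 199.4] [-1.2  0.1 -0.3]
```

View pics/w1.png

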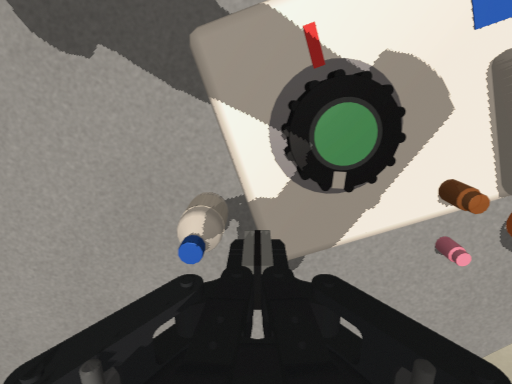

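The wrist view shows the ring's top face centred at (345,131), the mark at (339,180), the line from (318,66) to (309,24), and the shut fingertips at (228–287, 240).

```bash
python3 - <<'E'
from h import *
W=load("w1.npz");K=W['camera_matrix'];print(K[0,0])
im=W['im'].astype(int)
g=(im[:,:,1]>im[:,:,2]+40)&(im[:,:,1]>im[:,:,0]+30)
v,u=np.nonzero(g);gc=px(W,u.mean(),v.mean(),107);print("green",u.mean(),v.mean(),gc)
C=px(W,345,131,107);M=px(W,339,180,107);A=px(W,318.5,66,75);B=px(W,309,24,75)
print(C,M,A,B,dp(W,345,131),dp(W,380,160))
ang=lambda p,q:np.degrees(np.arctan2(p[1]-q[1],p[0]-q[0]))
for c in(C,gc):print("mark",ang(M,c),np.hypot(*(M-c)[:2]),"line",ang(A,c),ang(B,c),np.hypot(*(A-c)[:2]))
for q in[(228,242),(287,242),(257,231),(245,231),(272,231)]:print(q,dp(W,*q).round(1),px(W,*q,199.4).round(1))
E
```

```text
291.4738874937341
green 345.51735218509 133.4935732647815 [557.8965327  108.19024176 107.        ]
[555.95876185 108.8827632  107.        ] [587.87927682  83.6614392  107.        ] [504.28987776 124.66666177  75.        ] [472.91874657 135.66103316  75.        ] [555.33306663 108.47974962 109.34094614] [592.83583404 119.55534961 108.04901594]
mark -38.313285573486446 40.6821147541982 line 163.01304703108832 162.12682295063513 54.02596632246539
mark -39.286506647190755 38.73792844238656 line 162.91478439777265 162.08552240264387 56.08160011034756
(228, 242) [ 6.166e+02 -7.040e+01  6.000e-01] [544.8  10.2 199.4]
(287, 242) [624.8   8.6  76.5] [563.9  36.2 199.4]
(257, 231) [546.3  28.8 205.9] [548.9  26.9 199.4]
(245, 231) [542.9  23.6 205.2] [545.   21.7 199.4]
(272, 231) [606.1   3.3  75.5] [553.7  33.4 199.4]
```

```bash
cat > ring.py <<'E'
import sys;from h import *
from bench import arm
C=np.array([557.5,106.5]);OFF=-127.2  # psi = theta+OFF, corner points at the ring
def P(th,r,z=88):
    a=np.radians(th);return(C[0]+r*np.cos(a),C[1]+r*np.sin(a),z,th+OFF)
def where(s):
    p,R=tool(s);d=p[:2]-C;x=R.apply([1,0,0])
    return "th %.1f r %.1f z %.1f psi %.1f j6 %.2f F %s t %.2f"%(np.degrees(np.arctan2(d[1],d[0])),np.hypot(*d),p[2],np.degrees(np.arctan2(x[1],x[0])),s['joints'][5],s['contact_force'].round(1),s['clock'])
if __name__=="__main__":
    s=arm.read_state();print(where(s))
    for D,w in rows(s,[P(*map(float,a.split(',')))for a in sys.argv[1:]]):print('{"gripper":-1,"xyz":%s,"angular":%s}'%(D,w),end=',')
E
python3 ring.py -- -90.1,84 -90.1,72 -90.1,68 2>/dev/null || (sed -i 's/sys.argv\[1:\]\]/sys.argv[1:] if a!="--"]/' ring.py; python3 ring.py -- -90.1,84 -90.1,72 -90.1,68)
```

```text
th -90.6 r 84.7 z 200.0 psi 143.4 j6 -2.54 F [ 0.   0.1 -0. ] t 1.90
th -90.6 r 84.7 z 200.0 psi 143.4 j6 -2.54 F [ 0.   0.1 -0. ] t 1.90
{"gripper":-1,"xyz":[-0.0, 0.1, 11.2],"angular":[-0.001, -0.001, 0.013]},{"gripper":-1,"xyz":[0.7, 1.1, 11.2],"angular":[-0.001, -0.001, 0.013]},{"gripper":-1,"xyz":[0.9, 1.4, 11.2],"angular":[-0.001, -0.001, 0.013]},
```

Call:
move_arm:
  moves:
    - {"gripper": -1, "xyz": [0, 0.1, 6], "angular": [0, 0, 0.013]}
    - {"gripper": -1, "xyz": [0, 0.1, 11.2], "angular": [0, 0, 0.013]}
    - {"gripper": -1, "xyz": [0, 0.1, 11.2], "angular": [0, 0, 0.013]}
    - {"gripper": -1, "xyz": [0.7, 1.1, 11.2], "angular": [0, 0, 0.013]}
    - {"gripper": -1, "xyz": [0.9, 1.4, 11.2], "angular": [0, 0, 0.013]}
    - {"gripper": -1, "xyz": [0.9, 1.4, 11.2], "angular": [0, 0, 0.013]}

```text
clock: 2.65
position: [559.2, 39.4, 90.3]
ee_rot: [0.319, 0.948, 0.001, 0.001]
contact_force: [-0.7, -0.1, -0.3]
gripper_width: -0.1
```

```bash
python3 look.py w2; python3 ring.py -- -90.1,66 -90.1,64 -90.1,62 -85,64 -80,64 -70,64; python3 -c "
import cv2;i=cv2.imread('pics/w2.png');cv2.imwrite('pics/w2c.png',cv2.resize(i[60:330,170:430],None,fx=2.2,fy=2.2,interpolation=2))"
```

```text
2.65 [559.2  39.4  90.3] [-0.7 -0.1 -0.3]
th -88.9 r 67.3 z 89.9 psi 142.7 j6 -2.58 F [-0.6 -0.2 -0.2] t 2.70
{"gripper":-1,"xyz":[0.2, 0.0, 0.2],"angular":[0.002, 0.002, 0.0]},{"gripper":-1,"xyz":[0.3, 0.2, 0.2],"angular":[0.002, 0.002, 0.0]},{"gripper":-1,"xyz":[0.4, 0.3, 0.2],"angular":[0.002, 0.002, 0.0]},{"gripper":-1,"xyz":[-0.1, 0.5, 0.2],"angular":[0.002, 0.002, -0.089]},{"gripper":-1,"xyz":[-0.5, 0.9, 0.2],"angular":[0.002, 0.002, -0.176]},{"gripper":-1,"xyz":[-1.2, 1.8, 0.2],"angular":[0.002, 0.002, -0.35]},
```

View pics/w2c.png

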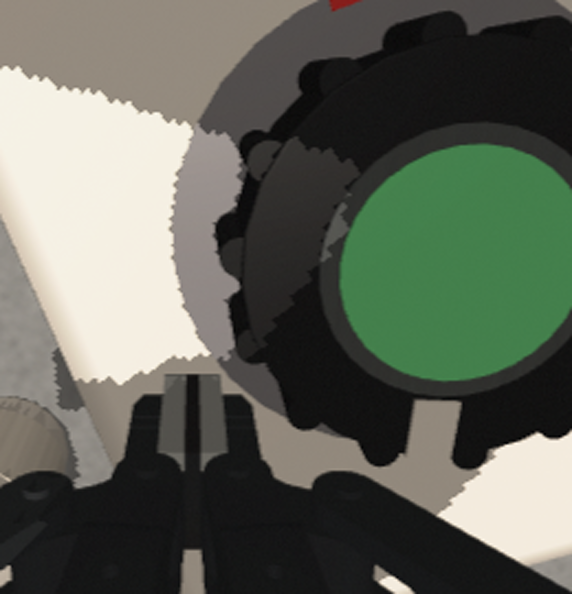

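```bash
python3 ring.py -- -90.1,64.5 -86,64.5 -82,64.5 -78,64.5 -74,64.5 -70,64.5
```

```text
th -88.9 r 67.3 z 89.9 psi 142.7 j6 -2.58 F [-0.6 -0.2 -0.2] t 2.70
{"gripper":-1,"xyz":[0.3, 0.1, 0.2],"angular":[0.002, 0.002, 0.0]},{"gripper":-1,"xyz":[-0.1, 0.4, 0.2],"angular":[0.002, 0.002, -0.071]},{"gripper":-1,"xyz":[-0.4, 0.7, 0.2],"angular":[0.002, 0.002, -0.141]},{"gripper":-1,"xyz":[-0.7, 1.1, 0.2],"angular":[0.002, 0.002, -0.211]},{"gripper":-1,"xyz":[-1.0, 1.4, 0.2],"angular":[0.002, 0.002, -0.281]},{"gripper":-1,"xyz":[-1.2, 1.8, 0.2],"angular":[0.002, 0.002, -0.35]},
```

Call:
move_arm:
  moves:
    - {"gripper": -1, "xyz": [0.3, 0.1, 0.2], "angular": [0.002, 0.002, 0.0]}
    - {"gripper": -1, "xyz": [-0.1, 0.4, 0.2], "angular": [0.002, 0.002, -0.071]}
    - {"gripper": -1, "xyz": [-0.4, 0.7, 0.2], "angular": [0.002, 0.002, -0.141]}
    - {"gripper": -1, "xyz": [-0.7, 1.1, 0.2], "angular": [0.002, 0.002, -0.211]}
    - {"gripper": -1, "xyz": [-1.0, 1.4, 0.2], "angular": [0.002, 0.002, -0.281]}
    - {"gripper": -1, "xyz": [-1.2, 1.8, 0.2], "angular": [0.002, 0.002, -0.35]}

```text
clock: 3.45
position: [578.6, 45.7, 86.3]
ee_rot: [0.149, 0.989, -0.001, -0.001]
contact_force: [0.2, -0.3, 0.0]
gripper_width: -0.3
```

```bash
cat > meas.py <<'E'
import sys;from h import *
from ring import *
n=sys.argv[1]
s=arm.read_state();c=arm.get_calibration("wrist");im,d=arm.get_image("wrist");np.savez(n+".npz",im=im,d=d,**c);cv2.imwrite(f"pics/{n}.png",im)
# unwrap the top face annulus r 31..43 at z=107 (10 mm wide mark), find brightness peak
th=np.arange(0,360,1.);b=[]
for t in th:
    v=[]
    for r in(34,37.5,41):
        u,w=proj(c,np.array([C[0]+r*np.cos(np.radians(t)),C[1]+r*np.sin(np.radians(t)),107]))
        v.append(im[int(round(w)),int(round(u))].min() if 0<=u<511 and 0<=w<383 else 0)
    b.append(np.mean(v))
b=np.array(b);k=np.convolve(np.r_[b,b,b],np.ones(15)/15,'same')[360:720]
i=k.argmax();print(where(s));print("mark dir %d"%th[i],"contrast",k[i].round(),np.median(k).round(),"| ring mod 360: %.0f"%((th[i]-162.4)%360))
E
python3 meas.py m1; python3 ring.py -- -70,64 -60,64 -50,64 -40,64 -30,64 -20,64 -10,64
```

```text
th -70.9 r 64.4 z 86.3 psi 162.9 j6 -2.23 F [ 0.2 -0.3  0. ] t 3.45
mark dir 323 contrast 121.0 18.0 | ring mod 360: 161
th -70.3 r 64.3 z 86.3 psi 163.0 j6 -2.23 F [ 1.6  0.5 -0.3] t 3.50
{"gripper":-1,"xyz":[-0.0, 0.0, -0.2],"angular":[-0.002, -0.002, 0.003]},{"gripper":-1,"xyz":[-0.8, 0.8, -0.2],"angular":[-0.001, -0.002, -0.172]},{"gripper":-1,"xyz":[-1.5, 1.7, -0.2],"angular":[-0.001, -0.002, -0.346]},{"gripper":-1,"xyz":[-2.0, 2.7, -0.2],"angular":[-0.001, -0.002, -0.521]},{"gripper":-1,"xyz":[-2.4, 3.7, -0.2],"angular":[-0.001, -0.003, -0.695]},{"gripper":-1,"xyz":[-2.5, 4.8, -0.2],"angular":[-0.001, -0.003, -0.87]},{"gripper":-1,"xyz":[-2.5, 5.9, -0.2],"angular":[-0.0, -0.003, -1.044]},
```

The ring has not moved and there was no contact, so the tip needs to go farther in.

```bash
python3 ring.py -- -70,62 -66,60.5 -62,60.5 -58,60.5 -54,60.5
```

```text
th -70.3 r 64.3 z 86.3 psi 163.0 j6 -2.23 F [ 1.6  0.5 -0.3] t 3.50
{"gripper":-1,"xyz":[0.1, 0.2, -0.2],"angular":[-0.002, -0.002, 0.003]},{"gripper":-1,"xyz":[-0.1, 0.6, -0.2],"angular":[-0.002, -0.002, -0.067]},{"gripper":-1,"xyz":[-0.4, 0.9, -0.2],"angular":[-0.001, -0.002, -0.137]},{"gripper":-1,"xyz":[-0.7, 1.2, -0.2],"angular":[-0.001, -0.002, -0.207]},{"gripper":-1,"xyz":[-1.0, 1.5, -0.2],"angular":[-0.001, -0.002, -0.276]},
```

View pics/m1.png

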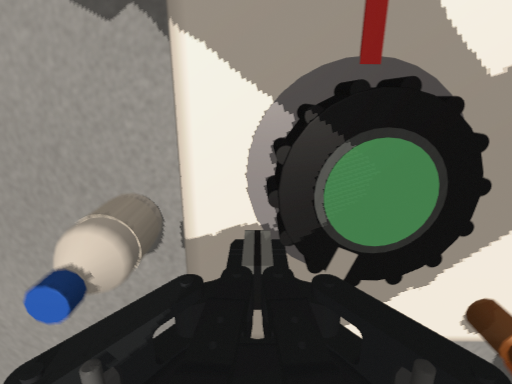

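Call:
move_arm:
  moves:
    - {"gripper": -1, "xyz": [0.1, 0.2, -0.2], "angular": [0, 0, 0]}
    - {"gripper": -1, "xyz": [-0.1, 0.6, -0.2], "angular": [0, 0, -0.067]}
    - {"gripper": -1, "xyz": [-0.4, 0.9, -0.2], "angular": [0, 0, -0.137]}
    - {"gripper": -1, "xyz": [-0.7, 1.2, -0.2], "angular": [0, 0, -0.207]}
    - {"gripper": -1, "xyz": [-1.0, 1.5, -0.2], "angular": [0, 0, -0.276]}

```text
clock: 4.12
position: [591.8, 56.7, 88.3]
ee_rot: [0.012, 1.0, -0.001, -0.002]
contact_force: [-1.2, -0.9, 0.6]
gripper_width: -0.1
```

```bash
python3 meas.py m2; python3 ring.py -- -54,58.5 -50,58.5 -46,58.5 -42,58.5 -38,58.5 -34,58.5 -30,58.5
```

```text
th -55.5 r 60.5 z 88.3 psi 178.6 j6 -1.96 F [-1.2 -0.9  0.6] t 4.12
mark dir 328 contrast 121.0 18.0 | ring mod 360: 166
th -54.9 r 60.6 z 88.3 psi 178.7 j6 -1.96 F [-0.4 -1.4  0.7] t 4.17
{"gripper":-1,"xyz":[0.0, 0.2, 0.0],"angular":[-0.002, -0.004, -0.001]},{"gripper":-1,"xyz":[-0.3, 0.5, 0.0],"angular":[-0.002, -0.004, -0.071]},{"gripper":-1,"xyz":[-0.6, 0.8, 0.0],"angular":[-0.001, -0.004, -0.141]},{"gripper":-1,"xyz":[-0.8, 1.1, 0.0],"angular":[-0.001, -0.004, -0.211]},{"gripper":-1,"xyz":[-1.1, 1.4, 0.0],"angular":[-0.001, -0.004, -0.281]},{"gripper":-1,"xyz":[-1.3, 1.7, 0.0],"angular":[-0.001, -0.004, -0.351]},{"gripper":-1,"xyz":[-1.5, 2.1, 0.0],"angular":[-0.001, -0.004, -0.42]},
```

Call:
move_arm:
  moves:
    - {"gripper": -1, "xyz": [0, 0.2, 0], "angular": [0, 0, 0]}
    - {"gripper": -1, "xyz": [-0.3, 0.5, 0], "angular": [0, 0, -0.071]}
    - {"gripper": -1, "xyz": [-0.6, 0.8, 0], "angular": [0, 0, -0.141]}
    - {"gripper": -1, "xyz": [-0.8, 1.1, 0], "angular": [0, 0, -0.211]}
    - {"gripper": -1, "xyz": [-1.1, 1.4, 0], "angular": [0, 0, -0.281]}
    - {"gripper": -1, "xyz": [-1.3, 1.7, 0], "angular": [0, 0, -0.351]}
    - {"gripper": -1, "xyz": [-1.5, 2.1, 0], "angular": [0, 0, -0.42]}

```text
clock: 5.05
position: [610.7, 77.0, 88.7]
ee_rot: [-0.196, 0.981, -0.001, 0.001]
contact_force: [7.3, -5.4, -5.0]
gripper_width: -0.0
```

```bash
python3 meas.py m3; python3 ring.py -- -22,58.5 -14,58.5 -6,58.5 2,58.5 10,58.5 18,58.5 26,58.5 34,58.5 42,58.5 50,58.5
```

```text
th -29.0 r 60.8 z 88.7 psi -157.4 j6 -1.57 F [ 7.3 -5.4 -5. ] t 5.05
mark dir 354 contrast 144.0 28.0 | ring mod 360: 192
th -28.4 r 60.8 z 88.7 psi -157.2 j6 -1.56 F [ 7.9 -3.9 -3.6] t 5.10
{"gripper":-1,"xyz":[-0.3, 0.6, 0.1],"angular":[-0.002, 0.003, -0.14]},{"gripper":-1,"xyz":[-0.9, 1.2, 0.1],"angular":[-0.002, 0.002, -0.28]},{"gripper":-1,"xyz":[-1.3, 1.9, 0.1],"angular":[-0.002, 0.002, -0.419]},{"gripper":-1,"xyz":[-1.7, 2.7, 0.1],"angular":[-0.003, 0.002, -0.559]},{"gripper":-1,"xyz":[-1.9, 3.4, 0.1],"angular":[-0.003, 0.002, -0.699]},{"gripper":-1,"xyz":[-2.0, 4.3, 0.1],"angular":[-0.003, 0.002, -0.838]},{"gripper":-1,"xyz":[-2.0, 5.1, 0.1],"angular":[-0.003, 0.002, -0.978]},{"gripper":-1,"xyz":[-1.9, 5.9, 0.1],"angular":[-0.003, 0.001, -1.118]},{"gripper":-1,"xyz":[-1.7, 6.7, 0.1],"angular":[-0.003, 0.001, -1.257]},{"gripper":-1,"xyz":[-1.4, 7.4, 0.1],"angular":[-0.004, 0.001, -1.397]},
```

```bash
cat > orb.py <<'E'
# rows from the commanded pose (first arg th,r[,z]) to the rest
import sys;from ring import *
a=[P(*map(float,x.split(',')))for x in sys.argv[1:] if x!="--"]
x,y,z,psi=a[0];c,sn=np.cos(np.radians(psi)),np.sin(np.radians(psi))
s=dict(position=[x,y,z],ee_rot=Ro.from_matrix(np.array([[c,sn,0],[sn,-c,0],[0,0,-1]])).as_quat())
for D,w in rows(s,a[1:]):print('%s %.3f'%(D,w[2]))
E
python3 orb.py -- -30,58.5 -22,59 -14,59.3 -6,59.3 2,59.3 10,59.3 18,59.3 26,59.3 34,59.3 42,59.3 50,59.3
```

```text
[-0.6, 0.5, 0.0] -0.140
[-1.2, 1.1, 0.0] -0.279
[-1.7, 1.8, 0.0] -0.419
[-2.0, 2.6, 0.0] -0.559
[-2.2, 3.3, 0.0] -0.698
[-2.4, 4.2, 0.0] -0.838
[-2.4, 5.0, 0.0] -0.977
[-2.3, 5.8, 0.0] -1.117
[-2.1, 6.6, 0.0] -1.257
[-1.7, 7.4, 0.0] -1.396
```

Call:
move_arm:
  moves:
    - {"gripper": -1, "xyz": [-0.6, 0.5, 0], "angular": [0, 0, -0.14]}
    - {"gripper": -1, "xyz": [-1.2, 1.1, 0], "angular": [0, 0, -0.279]}
    - {"gripper": -1, "xyz": [-1.7, 1.8, 0], "angular": [0, 0, -0.419]}
    - {"gripper": -1, "xyz": [-2.0, 2.6, 0], "angular": [0, 0, -0.559]}
    - {"gripper": -1, "xyz": [-2.2, 3.3, 0], "angular": [0, 0, -0.698]}
    - {"gripper": -1, "xyz": [-2.4, 4.2, 0], "angular": [0, 0, -0.838]}
    - {"gripper": -1, "xyz": [-2.4, 5.0, 0], "angular": [0, 0, -0.977]}
    - {"gripper": -1, "xyz": [-2.3, 5.8, 0], "angular": [0, 0, -1.117]}
    - {"gripper": -1, "xyz": [-2.1, 6.6, 0], "angular": [0, 0, -1.257]}
    - {"gripper": -1, "xyz": [-1.7, 7.4, 0], "angular": [0, 0, -1.396]}

```text
clock: 6.35
position: [597.2, 154.3, 88.7]
ee_rot: [0.781, -0.624, 0.0, -0.002]
contact_force: [3.1, 0.9, -2.1]
gripper_width: 0.3
```

```bash
python3 meas.py m4; python3 orb.py -- 50,59.3 58,59.3 66,59.3 74,59.3 82,59.3 90,59.3 98,59.3 106,59.3 114,59.3 122,59.3 130,59.3
```

```text
th 50.3 r 62.1 z 88.7 psi -77.2 j6 -0.29 F [ 3.1  0.9 -2.1] t 6.35
mark dir 76 contrast 123.0 41.0 | ring mod 360: 274
[-0.6, 0.5, 0.0] -0.140
[-1.2, 1.2, 0.0] -0.279
[-1.6, 1.9, 0.0] -0.419
[-2.0, 2.6, 0.0] -0.559
[-2.2, 3.4, 0.0] -0.698
[-2.3, 4.2, 0.0] -0.838
[-2.3, 5.1, 0.0] -0.977
[-2.2, 5.9, 0.0] -1.117
[-2.0, 6.7, 0.0] -1.257
[-1.7, 7.4, 0.0] -1.396
```

Call:
move_arm:
  moves:
    - {"gripper": -1, "xyz": [-0.6, 0.5, 0], "angular": [0, 0, -0.14]}
    - {"gripper": -1, "xyz": [-1.2, 1.2, 0], "angular": [0, 0, -0.279]}
    - {"gripper": -1, "xyz": [-1.6, 1.9, 0], "angular": [0, 0, -0.419]}
    - {"gripper": -1, "xyz": [-2.0, 2.6, 0], "angular": [0, 0, -0.559]}
    - {"gripper": -1, "xyz": [-2.2, 3.4, 0], "angular": [0, 0, -0.698]}
    - {"gripper": -1, "xyz": [-2.3, 4.2, 0], "angular": [0, 0, -0.838]}
    - {"gripper": -1, "xyz": [-2.3, 5.1, 0], "angular": [0, 0, -0.977]}
    - {"gripper": -1, "xyz": [-2.2, 5.9, 0], "angular": [0, 0, -1.117]}
    - {"gripper": -1, "xyz": [-2.0, 6.7, 0], "angular": [0, 0, -1.257]}
    - {"gripper": -1, "xyz": [-1.7, 7.4, 0], "angular": [0, 0, -1.396]}

```text
clock: 7.65
position: [519.7, 153.5, 88.9]
ee_rot: [1.0, 0.023, -0.001, -0.0]
contact_force: [1.5, 1.5, -0.9]
gripper_width: -0.0
```

```bash
python3 meas.py m5; python3 orb.py -- 130,59.3 138,59.3 146,59.3 154,59.3 162,59.3 170,59.3 178,59.3 186,59.3 194,59.3 202,59.3 210,59.3
```

```text
th 128.8 r 60.3 z 88.9 psi 2.7 j6 1.03 F [ 1.5  1.5 -0.9] t 7.65
mark dir 154 contrast 126.0 21.0 | ring mod 360: 352
[-0.6, 0.5, 0.0] -0.140
[-1.2, 1.2, 0.0] -0.279
[-1.6, 1.9, 0.0] -0.419
[-2.0, 2.6, 0.0] -0.559
[-2.2, 3.4, 0.0] -0.698
[-2.3, 4.2, 0.0] -0.838
[-2.3, 5.1, 0.0] -0.977
[-2.2, 5.9, 0.0] -1.117
[-2.0, 6.7, 0.0] -1.257
[-1.7, 7.4, 0.0] -1.396
```

Call:
move_arm:
  moves:
    - {"gripper": -1, "xyz": [-0.6, 0.5, 0], "angular": [0, 0, -0.14]}
    - {"gripper": -1, "xyz": [-1.2, 1.2, 0], "angular": [0, 0, -0.279]}
    - {"gripper": -1, "xyz": [-1.6, 1.9, 0], "angular": [0, 0, -0.419]}
    - {"gripper": -1, "xyz": [-2.0, 2.6, 0], "angular": [0, 0, -0.559]}
    - {"gripper": -1, "xyz": [-2.2, 3.4, 0], "angular": [0, 0, -0.698]}
    - {"gripper": -1, "xyz": [-2.3, 4.2, 0], "angular": [0, 0, -0.838]}
    - {"gripper": -1, "xyz": [-2.3, 5.1, 0], "angular": [0, 0, -0.977]}
    - {"gripper": -1, "xyz": [-2.2, 5.9, 0], "angular": [0, 0, -1.117]}
    - {"gripper": -1, "xyz": [-2.0, 6.7, 0], "angular": [0, 0, -1.257]}
    - {"gripper": -1, "xyz": [-1.7, 7.4, 0], "angular": [0, 0, -1.396]}

```text
clock: 8.95
position: [505.1, 78.0, 88.6]
ee_rot: [0.752, 0.66, -0.002, -0.001]
contact_force: [-1.7, 1.2, 0.9]
gripper_width: -0.1
```

```bash
python3 meas.py m6; python3 orb.py -- 210,59.3 209.5,62 209,75 209,90 209,90,150
```

```text
th -151.4 r 59.6 z 88.6 psi 82.5 j6 2.54 F [-1.7  1.2  0.9] t 8.95
mark dir 231 contrast 125.0 21.0 | ring mod 360: 69
[-0.1, -0.2, 0.0] 0.009
[-0.8, -1.3, 0.0] 0.017
[-1.7, -2.5, 0.0] 0.017
[-1.7, -2.5, -6.2] 0.017
```

Call:
move_arm:
  moves:
    - {"gripper": -1, "xyz": [-0.1, -0.2, 0], "angular": [0, 0, 0.009]}
    - {"gripper": -1, "xyz": [-0.8, -1.3, 0], "angular": [0, 0, 0.017]}
    - {"gripper": -1, "xyz": [-1.7, -2.5, 0], "angular": [0, 0, 0.017]}
    - {"gripper": -1, "xyz": [-1.7, -2.5, -6], "angular": [0, 0, 0.017]}
    - {"gripper": -1, "xyz": [-1.7, -2.5, -8], "angular": [0, 0, 0.2]}
    - {"gripper": -1, "xyz": [-1.7, -2.5, -8], "angular": [0, 0, 0.38]}
    - {"gripper": -1, "xyz": [-1.7, -2.5, -8], "angular": [0, 0, 0.56]}
    - {"gripper": -1, "xyz": [-1.7, -2.5, -8], "angular": [0, 0, 0.74]}
    - {"gripper": -1, "xyz": [-1.7, -2.5, -8], "angular": [0, 0, 0.92]}
    - {"gripper": -1, "xyz": [-1.7, -2.5, -8], "angular": [0, 0, 1.1]}

```text
clock: 10.25
position: [477.8, 64.2, 168.5]
ee_rot: [0.986, 0.166, -0.002, 0.0]
contact_force: [0.5, 0.7, 0.1]
gripper_width: 0.1
```

Call:
move_arm:
  moves:
    - {"gripper": -1, "xyz": [0, 0, 0], "angular": [0, 0, 0.18]}
    - {"gripper": -1, "xyz": [0, 0, 0], "angular": [0, 0, 0.36]}
    - {"gripper": -1, "xyz": [0, 0, 0], "angular": [0, 0, 0.54]}
    - {"gripper": -1, "xyz": [0, 0, 0], "angular": [0, 0, 0.72]}
    - {"gripper": -1, "xyz": [0, 0, 0], "angular": [0, 0, 0.9]}
    - {"gripper": -1, "xyz": [0, 0, 0], "angular": [0, 0, 1.08]}
    - {"gripper": -1, "xyz": [0, 0, 0], "angular": [0, 0, 1.26]}
    - {"gripper": -1, "xyz": [0, 0, 0], "angular": [0, 0, 1.44]}
    - {"gripper": -1, "xyz": [0, 0, 0], "angular": [0, 0, 1.62]}
    - {"gripper": -1, "xyz": [0, 0, 0], "angular": [0, 0, 1.8]}

```text
clock: 11.5
position: [477.8, 64.3, 168.5]
ee_rot: [0.743, -0.669, -0.001, 0.001]
contact_force: [-0.3, -0.4, 1.0]
gripper_width: 0.1
```

Call:
move_arm:
  moves:
    - {"gripper": -1, "xyz": [0, 0, 0], "angular": [0, 0, 0.18]}
    - {"gripper": -1, "xyz": [0, 0, 0], "angular": [0, 0, 0.36]}
    - {"gripper": -1, "xyz": [0, 0, 0], "angular": [0, 0, 0.54]}
    - {"gripper": -1, "xyz": [0, 0, 0], "angular": [0, 0, 0.72]}
    - {"gripper": -1, "xyz": [0, 0, 0], "angular": [0, 0, 0.9]}
    - {"gripper": -1, "xyz": [0, 0, 0], "angular": [0, 0, 1.08]}
    - {"gripper": -1, "xyz": [0, 0, 0], "angular": [0, 0, 1.26]}
    - {"gripper": -1, "xyz": [0, 0, 0], "angular": [0, 0, 1.44]}
    - {"gripper": -1, "xyz": [0, 0, 0], "angular": [0, 0, 1.62]}
    - {"gripper": -1, "xyz": [0, 0, 0], "angular": [0, 0, 1.8]}

```text
clock: 12.75
position: [477.8, 64.3, 168.5]
ee_rot: [0.062, 0.998, -0.001, -0.002]
contact_force: [-0.5, -0.7, 0.5]
gripper_width: -0.3
```

```bash
python3 meas.py m7; python3 ring.py -- -103.3,82,168 -103.3,82,88 -103.3,68,88
```

```text
th -152.1 r 90.2 z 168.5 psi 172.9 j6 -2.17 F [-0.5 -0.7  0.5] t 12.75
mark dir 107 contrast 31.0 21.0 | ring mod 360: 305
th -152.0 r 90.2 z 168.5 psi 172.7 j6 -2.17 F [0.  0.6 0.1] t 12.80
{"gripper":-1,"xyz":[-6.5, -2.9, 0.0],"angular":[-0.002, -0.002, 0.753]},{"gripper":-1,"xyz":[-6.5, -2.9, 8.0],"angular":[-0.002, -0.002, 0.753]},{"gripper":-1,"xyz":[-6.7, -1.5, 8.0],"angular":[-0.002, -0.002, 0.753]},
```

Call:
move_arm:
  moves:
    - {"gripper": -1, "xyz": [-3, -2, 0], "angular": [0, 0, 0.18]}
    - {"gripper": -1, "xyz": [-6.5, -2.9, 0], "angular": [0, 0, 0.36]}
    - {"gripper": -1, "xyz": [-6.5, -2.9, 0], "angular": [0, 0, 0.54]}
    - {"gripper": -1, "xyz": [-6.5, -2.9, 0], "angular": [0, 0, 0.7]}
    - {"gripper": -1, "xyz": [-6.5, -2.9, 0], "angular": [0, 0, 0.753]}
    - {"gripper": -1, "xyz": [-6.5, -2.9, 4], "angular": [0, 0, 0.753]}
    - {"gripper": -1, "xyz": [-6.5, -2.9, 8], "angular": [0, 0, 0.753]}
    - {"gripper": -1, "xyz": [-6.5, -2.9, 8], "angular": [0, 0, 0.753]}

```text
clock: 13.8
position: [537.0, 27.3, 86.0]
ee_rot: [0.421, 0.907, -0.003, -0.004]
contact_force: [-1.0, 1.4, 1.5]
gripper_width: -0.0
```

```bash
python3 meas.py m8; python3 orb.py -- -103.3,82 -103.3,72 -103.3,66 -103.3,62 -100,60 -94,59.3 -88,59.3 -80,59.3 -72,59.3 -64,59.3 -56,59.3
```

```text
th -104.5 r 81.8 z 86.0 psi 130.2 j6 -2.79 F [-1.   1.4  1.5] t 13.80
mark dir 232 contrast 126.0 18.0 | ring mod 360: 70
[0.6, 0.8, 0.0] 0.000
[1.0, 1.3, 0.0] 0.000
[1.2, 1.6, 0.0] 0.000
[1.1, 2.0, 0.0] -0.058
[0.7, 2.4, 0.0] -0.162
[0.3, 2.9, 0.0] -0.267
[-0.2, 3.6, 0.0] -0.407
[-0.6, 4.4, 0.0] -0.546
[-0.8, 5.1, 0.0] -0.686
[-0.9, 6.0, 0.0] -0.826
```

Call:
move_arm:
  moves:
    - {"gripper": -1, "xyz": [0.6, 0.8, 0], "angular": [0, 0, 0]}
    - {"gripper": -1, "xyz": [1.0, 1.3, 0], "angular": [0, 0, 0]}
    - {"gripper": -1, "xyz": [1.2, 1.6, 0], "angular": [0, 0, 0]}
    - {"gripper": -1, "xyz": [1.1, 2.0, 0], "angular": [0, 0, -0.058]}
    - {"gripper": -1, "xyz": [0.7, 2.4, 0], "angular": [0, 0, -0.162]}
    - {"gripper": -1, "xyz": [0.3, 2.9, 0], "angular": [0, 0, -0.267]}
    - {"gripper": -1, "xyz": [-0.2, 3.6, 0], "angular": [0, 0, -0.407]}
    - {"gripper": -1, "xyz": [-0.6, 4.4, 0], "angular": [0, 0, -0.546]}
    - {"gripper": -1, "xyz": [-0.8, 5.1, 0], "angular": [0, 0, -0.686]}
    - {"gripper": -1, "xyz": [-0.9, 6.0, 0], "angular": [0, 0, -0.826]}

```text
clock: 15.1
position: [592.7, 58.7, 89.2]
ee_rot: [0.02, 1.0, -0.001, -0.001]
contact_force: [2.5, -5.8, -0.2]
gripper_width: 0.4
```

```bash
python3 meas.py m9; python3 orb.py -- -56,59.3 -48,59.3 -40,59.3 -32,59.3 -24,59.3 -16,59.3 -8,59.3 0,59.3 8,59.3 16,59.3 24,59.3
```

```text
th -53.6 r 59.4 z 89.2 psi 177.7 j6 -1.98 F [ 2.5 -5.8 -0.2] t 15.10
mark dir 279 contrast 220.0 17.0 | ring mod 360: 117
[-0.6, 0.5, 0.0] -0.140
[-1.2, 1.2, 0.0] -0.279
[-1.6, 1.9, 0.0] -0.419
[-2.0, 2.6, 0.0] -0.559
[-2.2, 3.4, 0.0] -0.698
[-2.3, 4.2, 0.0] -0.838
[-2.3, 5.1, 0.0] -0.977
[-2.2, 5.9, 0.0] -1.117
[-2.0, 6.7, 0.0] -1.257
[-1.7, 7.4, 0.0] -1.396
```

Call:
move_arm:
  moves:
    - {"gripper": -1, "xyz": [-0.6, 0.5, 0], "angular": [0, 0, -0.14]}
    - {"gripper": -1, "xyz": [-1.2, 1.2, 0], "angular": [0, 0, -0.279]}
    - {"gripper": -1, "xyz": [-1.6, 1.9, 0], "angular": [0, 0, -0.419]}
    - {"gripper": -1, "xyz": [-2.0, 2.6, 0], "angular": [0, 0, -0.559]}
    - {"gripper": -1, "xyz": [-2.2, 3.4, 0], "angular": [0, 0, -0.698]}
    - {"gripper": -1, "xyz": [-2.3, 4.2, 0], "angular": [0, 0, -0.838]}
    - {"gripper": -1, "xyz": [-2.3, 5.1, 0], "angular": [0, 0, -0.977]}
    - {"gripper": -1, "xyz": [-2.2, 5.9, 0], "angular": [0, 0, -1.117]}
    - {"gripper": -1, "xyz": [-2.0, 6.7, 0], "angular": [0, 0, -1.257]}
    - {"gripper": -1, "xyz": [-1.7, 7.4, 0], "angular": [0, 0, -1.396]}

```text
clock: 16.4
position: [613.3, 133.9, 89.1]
ee_rot: [-0.628, 0.778, -0.0, 0.0]
contact_force: [2.1, -1.1, 0.3]
gripper_width: -0.0
```

```bash
python3 meas.py m10
```

```text
th 26.1 r 62.1 z 89.1 psi -102.2 j6 -0.69 F [ 2.1 -1.1  0.3] t 16.40
mark dir 1 contrast 224.0 44.0 | ring mod 360: 199
```

Call:
move_arm:
  moves:
    - {"gripper": -1, "xyz": [-0.6, 0.5, 0], "angular": [0, 0, -0.14]}
    - {"gripper": -1, "xyz": [-1.2, 1.2, 0], "angular": [0, 0, -0.279]}
    - {"gripper": -1, "xyz": [-1.6, 1.9, 0], "angular": [0, 0, -0.419]}
    - {"gripper": -1, "xyz": [-2.0, 2.6, 0], "angular": [0, 0, -0.559]}
    - {"gripper": -1, "xyz": [-2.2, 3.4, 0], "angular": [0, 0, -0.698]}
    - {"gripper": -1, "xyz": [-2.3, 4.2, 0], "angular": [0, 0, -0.838]}
    - {"gripper": -1, "xyz": [-2.3, 5.1, 0], "angular": [0, 0, -0.977]}
    - {"gripper": -1, "xyz": [-2.2, 5.9, 0], "angular": [0, 0, -1.117]}
    - {"gripper": -1, "xyz": [-2.0, 6.7, 0], "angular": [0, 0, -1.257]}
    - {"gripper": -1, "xyz": [-1.7, 7.4, 0], "angular": [0, 0, -1.396]}

```text
clock: 17.7
position: [544.1, 166.7, 89.1]
ee_rot: [0.981, -0.194, -0.0, -0.0]
contact_force: [1.0, 0.8, 0.5]
gripper_width: -0.1
```

```bash
python3 meas.py m11; python3 orb.py -- 105,59.3 112,59.3 119,59.3 126,59.3 133,59.3 140,59.3 147,59.3 154,59.3 161,59.3 168,59.3 175,59.3
```

```text
th 102.6 r 61.6 z 89.1 psi -22.4 j6 0.60 F [1.  0.8 0.5] t 17.70
mark dir 77 contrast 126.0 35.0 | ring mod 360: 275
[-0.5, 0.5, 0.0] -0.122
[-1.0, 1.0, 0.0] -0.244
[-1.5, 1.6, 0.0] -0.367
[-1.8, 2.2, 0.0] -0.489
[-2.1, 2.9, 0.0] -0.611
[-2.2, 3.6, 0.0] -0.733
[-2.3, 4.3, 0.0] -0.855
[-2.3, 5.1, 0.0] -0.977
[-2.3, 5.8, 0.0] -1.100
[-2.1, 6.5, 0.0] -1.222
```

Call:
move_arm:
  moves:
    - {"gripper": -1, "xyz": [-0.5, 0.5, 0], "angular": [0, 0, -0.122]}
    - {"gripper": -1, "xyz": [-1.0, 1.0, 0], "angular": [0, 0, -0.244]}
    - {"gripper": -1, "xyz": [-1.5, 1.6, 0], "angular": [0, 0, -0.367]}
    - {"gripper": -1, "xyz": [-1.8, 2.2, 0], "angular": [0, 0, -0.489]}
    - {"gripper": -1, "xyz": [-2.1, 2.9, 0], "angular": [0, 0, -0.611]}
    - {"gripper": -1, "xyz": [-2.2, 3.6, 0], "angular": [0, 0, -0.733]}
    - {"gripper": -1, "xyz": [-2.3, 4.3, 0], "angular": [0, 0, -0.855]}
    - {"gripper": -1, "xyz": [-2.3, 5.1, 0], "angular": [0, 0, -0.977]}
    - {"gripper": -1, "xyz": [-2.3, 5.8, 0], "angular": [0, 0, -1.1]}
    - {"gripper": -1, "xyz": [-2.1, 6.5, 0], "angular": [0, 0, -1.222]}

```text
clock: 19.0
position: [498.7, 114.1, 88.9]
ee_rot: [0.915, 0.403, -0.001, -0.0]
contact_force: [-1.4, 1.7, 2.2]
gripper_width: -0.1
```

```bash
python3 meas.py m12; python3 orb.py -- 174,59.3 179,59.3 184,59.3 189,59.3
```

```text
th 172.6 r 59.3 z 88.9 psi 47.5 j6 1.86 F [-1.4  1.7  2.2] t 19.00
mark dir 144 contrast 127.0 18.0 | ring mod 360: 342
[-0.4, 0.3, 0.0] -0.087
[-0.8, 0.7, 0.0] -0.175
[-1.1, 1.1, 0.0] -0.262
```

View pics/m12.png

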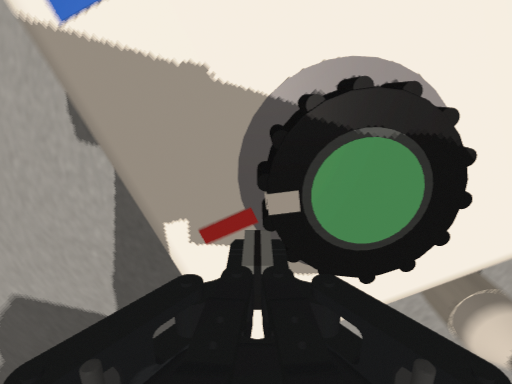

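The picture shows the mark at (283,203), about 18° short of the red line at (228,225). That agrees with the measured 342°. I'll push it another 16–18°.

Call:
move_arm:
  moves:
    - {"gripper": -1, "xyz": [-0.4, 0.3, 0], "angular": [0, 0, -0.087]}
    - {"gripper": -1, "xyz": [-0.8, 0.7, 0], "angular": [0, 0, -0.175]}
    - {"gripper": -1, "xyz": [-1.1, 1.1, 0], "angular": [0, 0, -0.262]}
    - {"gripper": -1, "xyz": [-1.2, 1.2, 0], "angular": [0, 0, -0.29]}
    - {"gripper": -1, "xyz": [-1.2, 1.2, 0], "angular": [0, 0, -0.29]}

```text
clock: 19.68
position: [499.4, 96.8, 88.6]
ee_rot: [0.848, 0.529, -0.002, -0.0]
contact_force: [-1.3, 0.1, 1.7]
gripper_width: -0.5
```

```bash
python3 meas.py m13; python3 orb.py -- 191,59.3 190.5,62 190,75 190,95 190,95,200
```

```text
th -170.6 r 58.9 z 88.6 psi 63.9 j6 2.18 F [-1.3  0.1  1.7] t 19.68
mark dir 160 contrast 126.0 19.0 | ring mod 360: 358
[-0.1, -0.2, 0.0] 0.009
[-0.8, -1.3, 0.0] 0.017
[-2.0, -2.9, 0.0] 0.017
[-2.0, -2.9, -11.2] 0.017
```

Ring at about 718°. Retreating now.

Call:
move_arm:
  moves:
    - {"gripper": -1, "xyz": [-0.1, -0.2, 0], "angular": [0, 0, 0.009]}
    - {"gripper": -1, "xyz": [-0.8, -1.3, 0], "angular": [0, 0, 0.017]}
    - {"gripper": -1, "xyz": [-2, -2.9, 0], "angular": [0, 0, 0.017]}
    - {"gripper": -1, "xyz": [-2, -2.9, -6], "angular": [0, 0, 0.017]}
    - {"gripper": -1, "xyz": [-2, -2.9, -11], "angular": [0, 0, 0.017]}
    - {"gripper": -1, "xyz": [-2, -2.9, -11], "angular": [0, 0, 0.017]}
    - {"gripper": -1, "xyz": [-2, -2.9, -11], "angular": [0, 0, 0.017]}

```text
clock: 20.6
position: [464.1, 91.5, 198.1]
ee_rot: [0.852, 0.523, -0.002, -0.001]
contact_force: [-0.6, -1.4, -0.4]
gripper_width: 0.2
```

```bash
python3 meas.py m14; python3 - <<'E'
from h import *
from bench import arm
T=load("top0.npz");S=load("scene0.npz")
o=[]
for n,A in(("top",T),("scene",S)):
    im,d=arm.get_image(n);o.append(im)
    D=cv2.absdiff(im,A['im']).max(2)
    q={"top":dict(vial=(229,178),bottle=(314,228),jar=(149,198),cup=(162,152)),"scene":dict(vial=(277,204),bottle=(206,178),jar=(372,228),cup=(356,262))}[n]
    for k,(u,v) in q.items():
        t=A['im'][v-14:v+14,u-14:u+14];R=im[v-24:v+24,u-24:u+24]
        m=cv2.matchTemplate(R,t,cv2.TM_CCOEFF_NORMED);_,s,_,l=cv2.minMaxLoc(m);print(n,k,"shift px",l[0]-10,l[1]-10,round(s,2))
w=cv2.imread("pics/m14.png");cv2.imwrite("pics/fin.png",cv2.resize(np.hstack([o[0][100:300,110:360],o[1][120:320,170:420]]),None,fx=1.6,fy=1.6))
E
```

```text
th -170.9 r 94.6 z 198.1 psi 63.1 j6 2.13 F [-0.6 -1.4 -0.4] t 20.60
mark dir 160 contrast 124.0 34.0 | ring mod 360: 358
top vial shift px 0 0 1.0
top bottle shift px 0 0 1.0
top jar shift px 0 0 1.0
top cup shift px 0 0 1.0
scene vial shift px 0 0 1.0
scene bottle shift px 0 0 1.0
scene jar shift px 0 0 1.0
scene cup shift px 0 0 1.0
```

View pics/m14.png

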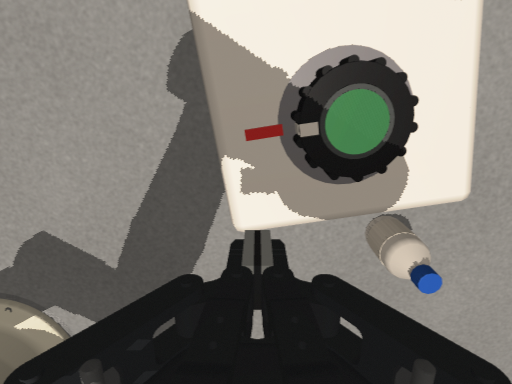

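The mark at (309,129) is in line with the red line at (264,132), and the arm is clear. Nothing else has moved, so I'm handing in.

```bash
python3 -c "
from bench import arm
print(arm.job_done())"
```

```text
the job is handed in; nothing more can be done
None
```

I loosened the ring to its second passage of the red line and handed the job in; no verdict is reported. I turned it anticlockwise with the corner of the shut fingers sitting in the rim's hollows. It took two sweeps, with one lift-out between them to unwind the wrist.

- **Ring:** it went from about 159° to about 718° (12.53 rad; target 12.57, allowed 12.17–12.97). The mark is about 2° short of the line, and the reading stayed the same after the arm let go.
- **Other objects:** the vial, bottle, jar and left cup showed no shift (0 px) in the top and scene cameras.
- **Robot:** the arm ended clear, with the fingertips at about 198 mm height and only sensor noise on the force reading. The clock was at 20.6 s of 72.
- **Disagreements:** my first orbit was too wide and missed the ring, because the fingertips are narrower than I assumed. I moved about 5 mm farther in and it engaged. The two cameras' ring centres differed by about 4 mm, so I used a value between them. One ring reading during the unwinding (305°) was false because the mark was out of the picture.

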